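# Press a handheld's battery home with a ratchet bar clamp and release it

### The job

The battery of the handheld terminal on the repair bench is only part-way in: pump the orange trigger of the ratchet clamp, stroke by stroke, until the jaw has pushed the battery fully home and its rubber nose presses on it firmly (16 to 23 N by the feel of the trigger, never harder) for at least a second. Then, with the trigger let go, press the red release button and keep it down until the jaw has slid all the way back, leaving the battery home. Drive the jaw only with its trigger: do not touch the jaw, the nose, the battery or the handheld, push the trigger with less than 40 N, and leave the phone, the cup and the parts tray where they are.

Things in the scene. Friction and masses are not known exactly. Their poses are not given: they have to be found in the camera images.
- clamp: Ratchet clamp fixed on the bench. Origin: underside, bench height, on its centre line; +x: the way the jaw advances (to the handheld), z up. Base 425 x 100 x 12 mm, x -190 to 235. Blue housing x -124 to 8, 56 wide, top at z 78. Black fixed upright handle x -129 to -112, 28 wide, top at z 158. Orange trigger blade in front of it (+x), red button in front of that.
- trigger_pad (a point): Front (+x) side of the round crossbar (14 mm thick, 34 mm long, level, across the clamp) on top of the orange trigger blade, where to push it towards the handle (the clamp's -x). At rest at x -62, y 0, z 149 mm in the clamp's frame; moves with the blade. Or squeeze blade and handle together from above: 66 mm over both at rest, 41 mm fully pulled.
- trigger_turn (a joint): Trigger angle: 0 at rest, 0.36 rad at its hard stop (25 mm of travel at the pad); springs back when let go. A stroke counts only if taken to the hard stop (the ratchet catches at 0.31 to 0.34 rad, later under load) and let back to 0; each advances the jaw one 9 mm tooth. At the stop the jaw is some 2 mm past the tooth, then drops back on it.
- trigger: Orange trigger: blade 8 mm thick, 24 wide, with its crossbar reaching z 156 mm; origin on its pivot (clamp x -72, z 78 mm). Leans 0.18 rad with its top away from the handle at rest, as much towards it fully pulled. After 4 to 8 mm of slack (so from 12 mm on), pushed slowly at the crossbar, it takes about 2.9 N + 0.54 x nose force: 3 N with the jaw free. Never push it with over 40 N.
- jaw_travel (a joint): Travel of the jaw in m: 0 fully back, grows in steps of 9 mm as it is pumped, up to 75 mm. A weak spring (3 N) draws it back as soon as the ratchet is released; the full return takes up to 1.5 s.
- jaw: The jaw: a yellow plate 10 x 60 x 44 mm on the end of a steel rack bar; origin as the clamp's when the jaw is fully back.
- nose: Black rubber nose, 28 mm across, 10 thick, on a sprung stem ahead of the jaw plate; origin as the clamp's when the jaw is back and the nose out. It yields up to 35 mm towards the jaw: a first push of 3 to 17 N (differs from clamp to clamp, found only by feel), then 0.5 N more per mm, so one stroke adds 4.5 N once the battery is home. Its force on the battery must reach 16 N and never pass 23 N.
- nose_face (a point): Centre of the nose's front face (76 mm ahead of the clamp's origin, z = 45 mm when the jaw is fully back).
- handset: Grey handheld terminal 110 x 72 x 24 mm with a dark screen on top, fixed in a nest on the clamp's base; origin in the plane of its open end (which faces the jaw), 33 mm under the middle of its height; x as the clamp's.
- handset_end (a point): Centre of the handheld's open end.
- battery_out (a joint): How far the battery still stands out of the handheld, in m: 0 fully home. It starts 9 to 15 mm out and slides in against about 5 N of friction.
- battery: The battery: a black block 50 x 50 x 14 mm with a green end cap 4 x 72 x 24 mm, which the nose pushes on; origin in the handset's origin when home. Home, it lies flat on the handheld's open end.
- release_top (a point): Centre of the top of the round red release button, 26 mm across; in the clamp's frame at x = -4, y = 0, z = 102 mm when up. Press straight down.
- release_press (a joint): How far the release is pressed, in m: 0 up, 0.008 at its hard stop. The jaw comes free at about 0.005 and is caught again by the next tooth when the button comes up. Fully down takes about 6 to 9 N.
- phone: Loose black phone 146 x 70 x 9 mm lying on the bench, origin at the centre of its underside. Leave alone.
- wool_cup: Loose blue metal cup, 68 mm across, 55 mm tall, origin at the centre of its underside. Leave alone.
- parts_tray: Loose yellow divided tray 85 x 65 x 22 mm, origin at the centre of its underside. Leave alone.

How it is judged (in metres and radians):
On the way, in this order (a step that is already met when the one before it is completed fails the run):
1. the battery is fully home and the nose presses on it with more than 16 N, for a second (value of joint battery_out below 0.0015 m and contact force between nose and battery above 16 N), for 1 s.
2. the release has let the jaw slide all the way back (value of joint jaw_travel below 0.003 m and value of joint battery_out below 0.0015 m), for 0.2 s.
At the end, for the whole second after the job is handed in: The battery is home (standing out less than 1.5 mm), the jaw is fully back (within 3 mm), the trigger has sprung back (under 0.04 rad) and the release button is up (within 1.5 mm) (all of step 2 and value of joint trigger_turn below 0.04 rad and value of joint release_press below 0.0015 m); the robot touches nothing.
It fails at once if the nose presses on the battery with more than 23.5 N (contact force between nose and battery above 23.5 N).
It fails at once if the trigger is pushed with more than 40 N (contact force between any of the fingers, the arm and trigger above 40 N).
It fails at once if the robot touches the jaw, the nose, the battery or the handheld (contact force between any of the fingers, the arm and jaw above 1 N or contact force between any of the fingers, the arm and nose above 1 N or contact force between any of the fingers, the arm and battery above 1 N or contact force between any of the fingers, the arm and handset above 1 N).
It fails at once if the phone, the cup or the tray is moved by more than 15 mm (distance of any of phone, wool_cup, parts_tray from where it was at the start of the episode above 0.015 m).
It also fails if it takes over 69 s, if anything falls off the work surface, if the arm or the gripper's body presses on something with over 40 N, if the wrist force passes 120 N, or if a joint passes its speed limit or range.

### The arm

A 6-joint arm with a two-finger parallel gripper is mounted at the origin on the work surface. World frame = base frame: x ahead of the robot, y to its left, z up, the work surface at z = 0. Lengths are in mm, angles in rad, forces in N, time in s.
With the tool pointing down it reaches from about 325 to 875 mm from the base axis. Payload 4.4 kg.
Tool frame: the origin (TCP) lies midway between the tips of the shut fingers; the grasp point (between the pads) lies 19 mm behind it; z points along the fingers, y is the line along which they close (so a half turn about z gives the same grasp; the last joint's range is limited). The gripper opens to 85 mm and grips with 20 to 120 N. Pads are 22 mm wide; open, the fingers measure 114 mm over their backs; the gripper's body (76 mm by 85 mm) begins 54 mm behind the grasp point. The pads swing forward as they close: fully open they stand 13 mm farther back than shut.
Start: joints at [-1.369, 0.207, 1.542, -0, 1.393, -0.15], TCP at [198.126, -539.79, 231.282] pointing down, gripper open.
Joint ranges: [-2.73, 2.73], [-0.86, 2.22], [0.23, 2.46], [-1.11, 4.25], [0.08, 2.63], [-2.82, 2.82]. Speed limits (rad/s): [2.79, 2.79, 3.14, 3.14, 3.14, 3.14].

### API

Orientations are given as a unit quaternion [w, x, y, z].
In Python, from station import * gives the robot as it stands.
- The arm moves only by the shell command python3 -m jog 'ROWS' [OPENING] [FORCE]. ROWS is JSON, a list of rows, each an object with "translation": the shift along the tool's x, y, z as a fraction of full scale, a list of three; "spin": the turn about the tool's z as a fraction of full scale. In form: [{"translation": [tx, ty, tz], "spin": spin}, ...]. A call has 1 to 8 rows; each row is the pose to reach, as a shift and turn from the pose commanded when the call began, along the tool's axes at that moment, turning the shorter way round; what a row does not reach only later rows make up. Full scale, the value 1, is 0.3 m for a shift and 360 degrees for a turn. A row lasts 1/8 s, in which the tool goes at most 62.5 mm and 10.7 degrees, less where a joint would pass 70% of its speed; a pose out of reach is approached as far as the arm can. A call with a number of a shift or a turn outside -1 to 1 is refused whole. A call with a gripper value outside its range is refused whole. OPENING is the opening, from -1 (shut) to 1 (fully open), set as the call begins (- or left out, the last holds). The fingers move at their own pace and stop on an object; FORCE is the grip in N (left out, the last holds). Time passes only in rows, so rows that repeat a pose let the fingers close. It gives the time, the measured TCP pose, the force, the opening and the grip force at its end, in the units of the state.
- sense(): the state, without advancing time (a new reading comes with each control period).
- snapshot(name): name is "side" or "top"; returns (picture, depth): 420x560x3 uint8, blue, green, red; 420x560 float32, mm along the optical axis (not along the pixel's ray), 0 where there is no reading.
- get_calibration(name): a dict with "camera_matrix" (3x3 intrinsics, pixels), "rvec" (rotation vector, rad) and "tvec" (3), from world to camera coordinates, as OpenCV has them. Camera axes: x right, y down, z forward; pixel columns grow to the right and rows downward; lengths in mm; the calibration is good to about 2 mm. A picture is of the moment at which its call begins. get_calibration takes no time and is no camera call.
- finish_job(): hands the job in; it is judged then, once.
Trained networks look in the newest picture that a camera, given by its name, has taken for a name from the list of things; names that differ only in an ending like _2 or _b are one class to them, and where a whole thing is asked for, a point or a joint stands for the part that bears it (a point fixed in the world has none). Each returns a list of dicts, best first, with "conf" (0 to 1); they miss things now and then, are a little off and sometimes report something else, mostly with a low value. They report only what shows in the picture. A call takes as long as a camera call.
- search_frame(camera, target): "xyz" ([x, y, z] in mm, in world coordinates, good to about 4 mm: the middle of the surface that is visible of it).
- trace(camera, target): "mask" (420x560 bool, what is visible of it).
The state is a dict: "clock": time; "qpos": joint angles; "joint_velocities": joint speeds; "joint_torque": joint torques, N m; "ee_pos": TCP position; "orientation": TCP orientation; "contact_force": force on the tool from outside, world axes, zero at the start; "torque": the same for the moment, N m; "opening": opening from 0.0 (shut) to 1.0 (fully open); "grasp_force": force on a finger pad.
Only numpy, scipy, OpenCV 4.12 (cv2) and the standard library are available. Lean on these libraries where they do the work, as an engineer would, in place of code of your own. Each camera call takes 0.05 s, during which the arm holds its last target. There are 200 camera calls.

## Working session

There is one attempt and no reset: what is moved stays moved. The work goes in short steps, Python scripts to look and compute and a shell command to move; the robot and the scene stay as the last step left them, time stands still between calls to the robot, and variables do not carry over. Pictures are saved under pics/ and viewed, at most 10 in all, crops included, and the job is handed in when it is done.

```bash
mkdir -p pics; python3 - <<'E'
from station import *
import cv2
for c in("top","side"):
    p,d=snapshot(c); cv2.imwrite(f"pics/{c}0.png",p)
    for t in("clamp","trigger_pad","release_top","handset","nose","jaw","battery","phone","wool_cup","parts_tray"):
        r=search_frame(c,t); print(c,t,[( [round(v) for v in q["xyz"]],round(q["conf"],2)) for q in r[:2]])
s=sense();print(s["clock"],s["ee_pos"],s["orientation"],s["contact_force"],s["opening"])
E
```

```text
top clamp [([516, 112, 15], 0.87)]
top trigger_pad [([523, 145, 154], 0.75), ([468, -71, 58], 0.43)]
top release_top [([507, 86, 103], 0.74), ([519, 111, 12], 0.19)]
top handset [([471, -68, 58], 0.93), ([493, 17, 54], 0.64)]
top nose [([494, 23, 51], 0.58), ([508, 62, 58], 0.22)]
top jaw [([508, 59, 56], 0.94), ([518, 113, 13], 0.47)]
top battery [([504, 89, 99], 0.73), ([487, -9, 52], 0.58)]
top phone [([622, -101, 12], 0.68)]
top wool_cup [([682, 155, 19], 0.71), ([508, 62, 58], 0.41)]
top parts_tray [([653, 26, 5], 0.91)]
side clamp [([530, 196, 12], 0.82), ([684, 144, 40], 0.67)]
side trigger_pad [([520, 152, 146], 0.8)]
side release_top [([509, 149, 44], 0.54)]
side handset [([476, -53, 56], 0.63)]
side nose [([489, 11, 58], 0.61), ([538, 223, 59], 0.54)]
side jaw [([538, 224, 57], 0.97)]
side battery [([484, -6, 50], 0.9), ([509, 150, 42], 0.35)]
side phone [([622, -90, 8], 0.94)]
side wool_cup [([681, 143, 36], 0.84)]
side parts_tray [([654, 25, 12], 0.94), ([683, 142, 35], 0.67)]
1.1 [ 198.11256462 -539.78611122  231.27682295] [-1.45048585e-05  9.84569059e-01  1.74996481e-01 -9.05982481e-06] [-0.53326503  0.42644635 -1.35475894] 1.0020372410489689
```

View pics/top0.png

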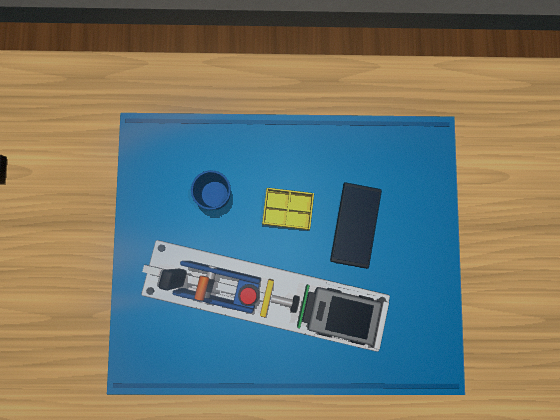

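View pics/side0.png

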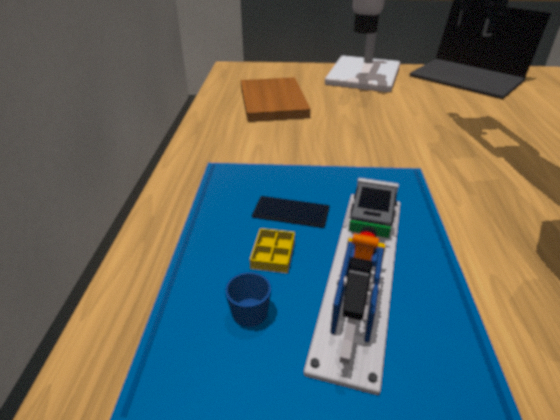

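The pictures agree. In the top view the base's corners are near (157,242), (143,296), (380,350) and (388,297), the orange crossbar is at (203,288), the red button at (248,296) and the green cap at (304,306). The side view shows the trigger at (365,242), and the cup, tray and phone are well away to its left. Next I'll fit the clamp pose.

```bash
cat > h.py <<'E'
from station import *
import cv2, numpy as np
def cal(c):
    k=get_calibration(c);return np.array(k["camera_matrix"],float),cv2.Rodrigues(np.array(k["rvec"],float))[0],np.array(k["tvec"],float).ravel()
def onplane(c,uv,z):
    K,R,t=cal(c);C=-R.T@t
    d=np.c_[uv,np.ones(len(uv))]@np.linalg.inv(K).T@R
    return C+d*((z-C[2])/d[:,2])[:,None]
def cen(c,t):
    m=trace(c,t)[0]["mask"];v,u=np.nonzero(m);return np.array([[u.mean(),v.mean()]])
E
python3 - <<'E'
from h import *
p,d=snapshot("top")
hsv=cv2.cvtColor(p,cv2.COLOR_BGR2HSV)
m=((hsv[...,1]<60)&(hsv[...,2]>120)).astype(np.uint8); m[:230]=0;m[360:]=0;m[:,:130]=0;m[:,400:]=0
v,u=np.nonzero(m); P=onplane("top",np.c_[u,v],12)[:,:2]
P=P[(abs(P[:,0]-500)<150)]
(c,s,a)=cv2.minAreaRect(P.astype(np.float32)); print(c,s,a)
b=cv2.boxPoints((c,s,a)); print(b)
for n,z in(("trigger_pad",150),("release_top",102),("jaw",67)):
    mk=trace("top",n)[0]["mask"];v,u=np.nonzero(mk);print(n,mk.sum(),onplane("top",np.array([[u.mean(),v.mean()]]),z))
h=((hsv[...,0]<6)|(hsv[...,0]>174))&(hsv[...,1]>170)&(hsv[...,2]>120);h[:270]=0;h[320:]=0
v,u=np.nonzero(h);print("red",len(u),u.mean(),v.mean(),onplane("top",np.array([[u.mean(),v.mean()]]),102))
E
```

```text
(502.14166259765625, 60.946441650390625) (431.6530456542969, 98.85013580322266) 77.139404296875
[[ 405.91785 -138.46494]
 [ 502.2883  -160.46698]
 [ 598.3655   260.35782]
 [ 501.99503  282.35986]]
trigger_pad 295 [[521.78333841 143.58802731 150.        ]]
release_top 278 [[507.59284652  90.45692575 102.        ]]
jaw 1011 [[511.70582386  95.46833166  67.        ]]
red 7 247.57142857142858 301.0 [[498.86974682  83.10425361 102.        ]]
```

```bash
python3 -m jog '[{"translation":[0.868,-0.84,0],"spin":-0.1583},{"translation":[0.868,-0.84,0],"spin":-0.1583},{"translation":[0.868,-0.84,0],"spin":-0.1583},{"translation":[0.868,-0.84,0],"spin":-0.1583},{"translation":[0.868,-0.84,0],"spin":-0.1583},{"translation":[0.868,-0.84,0],"spin":-0.1583},{"translation":[0.868,-0.84,0],"spin":-0.1583}]' -1 30
cat >> h.py <<'E'
A=np.radians(77.14);ex=np.array([-np.cos(A),-np.sin(A)]);ey=np.array([-ex[1],ex[0]]);O=np.array([507.,83.])
def st(tgt=None):
    from scipy.spatial.transform import Rotation as Ro
    s=sense();q=np.array(s["orientation"]);R=Ro.from_quat(q[[1,2,3,0]]).as_matrix();p=np.array(s["ee_pos"]);r=p[:2]-O
    f=np.array(s["contact_force"])
    print("t %.2f clamp x %.1f y %.1f z %.1f toolx %.2fdeg F_cx %.2f cy %.2f z %.2f"%(s["clock"],r@ex,r@ey,p[2],np.degrees(np.arctan2(R[1,0],R[0,0])),f[:2]@ex,f[:2]@ey,f[2]))
    if tgt is not None:
        g=np.r_[O+tgt[0]*ex+tgt[1]*ey,tgt[2]];print("need",R.T@(g-p)/300)
E
python3 -c "
from h import *
st((-31,0,231))"
```

```text
clock: 2.17
ee_pos: [356.7, -210.7, 231.4]
orientation: [0.0, 0.78, 0.626, 0.0]
contact_force: [-0.1, 0.3, 1.5]
opening: 0.001
grasp_force: 0.0
t 2.17 clamp x 319.8 y -81.2 z 231.4 toolx 77.49deg F_cx -0.30 cy -0.19 z 1.52
need [1.16770836 0.2777154  0.0019965 ]
```

```bash
python3 -m jog '[{"translation":[0.9,0.25,0],"spin":0},{"translation":[0.9,0.25,0],"spin":0},{"translation":[0.9,0.25,0],"spin":0},{"translation":[0.9,0.25,0],"spin":0},{"translation":[0.9,0.25,0],"spin":0},{"translation":[0.9,0.25,0],"spin":0}]' >/dev/null
python3 -c "
from h import *
st((-31,0,231))"
```

```text
t 2.92 clamp x 52.1 y -5.7 z 231.2 toolx 77.26deg F_cx 0.71 cy 0.14 z 0.09
need [0.27688171 0.01963872 0.00051402]
```

```bash
python3 -m jog '[{"translation":[0.277,0.02,0],"spin":0},{"translation":[0.277,0.02,0.1],"spin":0},{"translation":[0.277,0.02,0.2],"spin":0},{"translation":[0.277,0.02,0.3],"spin":0},{"translation":[0.277,0.02,0.3],"spin":0}]' >/dev/null
python3 - <<'E'
from h import *
st((-51,0,138))
p,_=snapshot("side");q,_=snapshot("top")
a=cv2.resize(p[160:310,290:440],(400,400));b=cv2.resize(q[220:370,150:300],(400,400))
cv2.imwrite("pics/ap.png",np.hstack([a,b]))
E
```

```text
t 3.55 clamp x -27.8 y -2.4 z 138.6 toolx 77.01deg F_cx 0.38 cy 0.33 z 0.22
need [0.07727254 0.00785474 0.00173064]
```

View pics/ap.png

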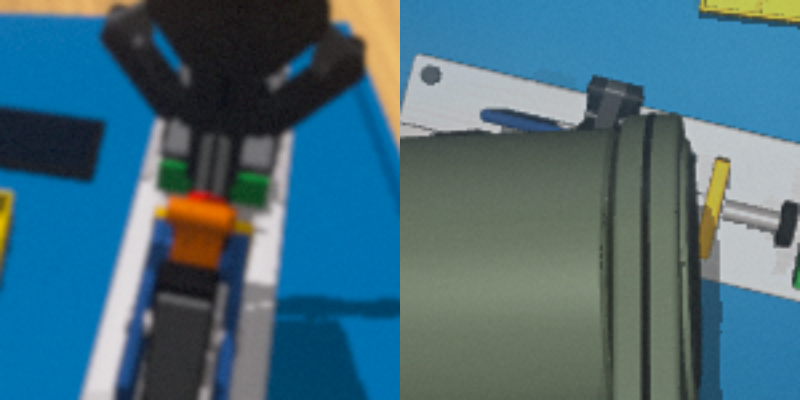

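The fingers stand in front of the orange crossbar, at about (213,150) against (200,215) in the left crop, and they are lined up with it. Next I approach and find contact by feel.

```bash
python3 -m jog '[{"translation":[0.03,0.008,0],"spin":0},{"translation":[0.06,0.008,0],"spin":0},{"translation":[0.06,0.008,0],"spin":0},{"translation":[0.06,0.008,0],"spin":0}]' >/dev/null; python3 -c "
from h import *
st()"
for i in 1 2 3 4; do python3 -m jog '[{"translation":[0.01,0,0],"spin":0},{"translation":[0.01,0,0],"spin":0},{"translation":[0.01,0,0],"spin":0}]' >/dev/null; python3 -c "
from h import *
st()"; done
```

```text
t 4.15 clamp x -48.6 y 1.9 z 141.5 toolx 77.18deg F_cx 0.83 cy -0.00 z -0.08
t 4.53 clamp x -51.2 y 1.9 z 141.3 toolx 77.14deg F_cx 0.61 cy -0.68 z 1.37
t 4.90 clamp x -54.1 y 1.9 z 141.4 toolx 77.15deg F_cx 3.96 cy -0.45 z 2.03
t 5.28 clamp x -57.5 y 1.9 z 141.3 toolx 77.15deg F_cx 4.45 cy -0.99 z 2.83
t 5.65 clamp x -60.5 y 1.9 z 141.2 toolx 77.15deg F_cx 3.42 cy -0.63 z 1.81
```

```bash

for i in 1 2 3 4 ; do python3 -m jog '[{"translation":[0.01,0,0],"spin":0},{"translation":[0.01,0,0],"spin":0}]' >/dev/null; python3 -c "
from h import *
st()"; done
for i in 1 2 3 4 5; do python3 -m jog '[{"translation":[0.004,0,0],"spin":0},{"translation":[0.004,0,0],"spin":0}]' >/dev/null; python3 -c "
from h import *
st()"; done
```

```text
t 5.90 clamp x -63.8 y 1.9 z 141.1 toolx 77.15deg F_cx 2.91 cy 0.56 z 0.50
t 6.15 clamp x -66.5 y 1.8 z 140.9 toolx 77.16deg F_cx 3.04 cy 1.28 z -2.17
t 6.40 clamp x -69.0 y 1.8 z 140.6 toolx 77.15deg F_cx 4.85 cy 1.90 z -2.56
t 6.65 clamp x -71.1 y 1.7 z 140.3 toolx 77.15deg F_cx 7.29 cy 1.82 z -4.11
t 6.90 clamp x -71.9 y 1.7 z 140.1 toolx 77.14deg F_cx 7.65 cy 2.63 z -3.65
t 7.15 clamp x -72.9 y 1.7 z 139.9 toolx 77.14deg F_cx 9.09 cy 1.87 z -5.28
t 7.40 clamp x -73.1 y 1.7 z 139.9 toolx 77.15deg F_cx 11.87 cy 2.14 z -3.91
t 7.65 clamp x -73.1 y 1.7 z 139.9 toolx 77.15deg F_cx 13.41 cy 2.44 z -3.85
t 7.90 clamp x -73.2 y 1.7 z 139.9 toolx 77.15deg F_cx 17.08 cy 1.58 z -1.03
```

```bash
cat >> h.py <<'E'
def jaw(p=None):
    if p is None: p,_=snapshot("top")
    h=cv2.cvtColor(p,cv2.COLOR_BGR2HSV)
    def f(lo,hi,z):
        m=(h[...,0]>=lo)&(h[...,0]<=hi)&(h[...,1]>110)&(h[...,2]>60);m[:270]=0;m[335:]=0;m[:,:255]=0;m[:,:][:,320:]=0
        v,u=np.nonzero(m)
        if len(u)<5:return None
        r=onplane("top",np.c_[u,v],z)[:,:2]-O;return np.round([np.median(r@ex),len(u)],1)
    print("jaw",f(20,34,64),"cap",f(45,85,57))
def feel(n=6):
    F=[]
    for _ in range(n):
        snapshot("side");F.append(np.array(sense()["contact_force"])[:2]@ex)
    print("feel %.2f +- %.2f"%(np.mean(F),np.std(F)/n**.5))
E
python3 -m jog '[{"translation":[-0.05,0,0],"spin":0},{"translation":[-0.1,0,0],"spin":0},{"translation":[-0.1,0,0],"spin":0},{"translation":[-0.1,0,0],"spin":0}]' >/dev/null;python3 -c "
from h import *
jaw(cv2.imread('pics/top0.png'));st();feel();jaw()"
```

```text
jaw [ 28.8 210. ] cap [ 90.2 110. ]
t 8.40 clamp x -48.7 y 1.9 z 141.6 toolx 77.14deg F_cx 1.90 cy -0.56 z 0.38
feel 1.01 +- 0.20
jaw [ 37.2 215. ] cap [ 92.9 108. ]
```

```bash
python3 -m jog '[{"translation":[0.03,0,0],"spin":0},{"translation":[0.047,0,0],"spin":0},{"translation":[0.05,0,0],"spin":0},{"translation":[0.05,0,0],"spin":0}]' >/dev/null;python3 -c "
from h import *
st();feel();jaw()"
python3 -m jog '[{"translation":[0.01,0,0],"spin":0},{"translation":[0.02,0,0],"spin":0},{"translation":[0.02,0,0],"spin":0}]' >/dev/null;python3 -c "
from h import *
st();feel();jaw()"
python3 -m jog '[{"translation":[0.01,0,0],"spin":0},{"translation":[0.02,0,0],"spin":0},{"translation":[0.03,0,0],"spin":0},{"translation":[0.03,0,0],"spin":0}]' >/dev/null;python3 -c "
from h import *
st();jaw()"
python3 -m jog '[{"translation":[-0.05,0,0],"spin":0},{"translation":[-0.107,0,0],"spin":0},{"translation":[-0.107,0,0],"spin":0},{"translation":[-0.107,0,0],"spin":0}]' >/dev/null;python3 -c "
from h import *
st();feel(3);jaw()"
```

```text
t 9.25 clamp x -62.4 y 2.0 z 141.4 toolx 77.17deg F_cx 5.03 cy 0.40 z 2.83
feel 5.94 +- 0.11
jaw [ 42.5 212. ] cap [ 96.5 107. ]
t 9.97 clamp x -68.7 y 1.9 z 140.8 toolx 77.15deg F_cx 4.22 cy 1.12 z -2.45
feel 4.46 +- 0.11
jaw [ 46.2 208. ] cap [100.1 109. ]
t 10.82 clamp x -73.2 y 1.7 z 140.1 toolx 77.17deg F_cx 17.58 cy 2.64 z -1.55
jaw [ 48. 210.] cap [102. 112.]
t 11.38 clamp x -46.8 y 2.0 z 141.6 toolx 77.13deg F_cx -0.50 cy 0.46 z -0.64
feel -0.06 +- 0.08
jaw [ 46.2 214. ] cap [101.9 113. ]
```

```bash
python3 -m jog '[{"translation":[0.037,0,0],"spin":0},{"translation":[0.054,0,0],"spin":0},{"translation":[0.057,0,0],"spin":0},{"translation":[0.057,0,0],"spin":0}]' >/dev/null;python3 -c "
from h import *
st();feel();jaw()"
python3 -m jog '[{"translation":[0.01,0,0],"spin":0},{"translation":[0.02,0,0],"spin":0},{"translation":[0.02,0,0],"spin":0}]' >/dev/null;python3 -c "
from h import *
st();feel();jaw()"
python3 -m jog '[{"translation":[0.01,0,0],"spin":0},{"translation":[0.02,0,0],"spin":0},{"translation":[0.035,0,0],"spin":0},{"translation":[0.035,0,0],"spin":0}]' >/dev/null;python3 -c "
from h import *
st();jaw()"
python3 -m jog '[{"translation":[-0.05,0,0],"spin":0},{"translation":[-0.112,0,0],"spin":0},{"translation":[-0.112,0,0],"spin":0},{"translation":[-0.112,0,0],"spin":0}]' >/dev/null;python3 -c "
from h import *
st();feel(3);jaw()"
```

```text
t 12.07 clamp x -61.0 y 1.9 z 141.4 toolx 77.20deg F_cx 10.42 cy -0.42 z 4.01
feel 10.13 +- 0.17
jaw [ 50.3 213. ] cap [103.2 112. ]
t 12.80 clamp x -66.4 y 1.9 z 141.0 toolx 77.19deg F_cx 11.78 cy 0.08 z 2.87
feel 11.37 +- 0.17
jaw [ 53. 212.] cap [103.3 111. ]
t 13.65 clamp x -73.3 y 1.8 z 140.0 toolx 77.21deg F_cx 19.07 cy 0.69 z 0.85
jaw [ 56.4 212. ] cap [103.3 106. ]
t 14.20 clamp x -46.8 y 1.9 z 141.4 toolx 77.14deg F_cx 0.18 cy -0.29 z 1.16
feel 0.29 +- 0.29
jaw [ 54.3 217. ] cap [103.2 112. ]
```

```bash
python3 -m jog '[{"translation":[0.037,0,0],"spin":0},{"translation":[0.047,0,0],"spin":0},{"translation":[0.052,0,0],"spin":0},{"translation":[0.052,0,0],"spin":0}]' >/dev/null;python3 -c "
from h import *
st();feel(8);jaw()"
python3 -m jog '[{"translation":[0.007,0,0],"spin":0},{"translation":[0.013,0,0],"spin":0},{"translation":[0.013,0,0],"spin":0}]' >/dev/null;python3 -c "
from h import *
st();feel(8);jaw()"
```

```text
t 14.90 clamp x -58.3 y 1.9 z 141.7 toolx 77.20deg F_cx 12.85 cy -2.21 z 6.26
feel 12.88 +- 0.10
jaw [ 57.7 215. ] cap [103.3 110. ]
t 15.72 clamp x -61.9 y 1.9 z 141.6 toolx 77.19deg F_cx 13.21 cy -0.57 z 5.47
feel 13.30 +- 0.23
jaw [ 59.4 214. ] cap [103.3 109. ]
```

```bash
python3 -m jog '[{"translation":[0.01,0,0],"spin":0},{"translation":[0.018,0,0],"spin":0},{"translation":[0.025,0,0],"spin":0},{"translation":[0.032,0,0],"spin":0},{"translation":[0.04,0,0],"spin":0},{"translation":[0.045,0,0],"spin":0},{"translation":[0.05,0,0],"spin":0},{"translation":[0.05,0,0],"spin":0}]' >/dev/null;python3 -c "
from h import *
st();jaw()"
```

```text
t 17.18 clamp x -73.3 y 1.8 z 140.1 toolx 77.19deg F_cx 22.04 cy 1.08 z 2.21
jaw [ 65.2 212. ] cap [103.3 108. ]
```

```bash
python3 -m jog '[{"translation":[-0.05,0,0],"spin":0},{"translation":[-0.12,0,0],"spin":0},{"translation":[-0.12,0,0],"spin":0},{"translation":[-0.12,0,0],"spin":0},{"translation":[-0.12,0,0],"spin":0},{"translation":[-0.12,0,0],"spin":0},{"translation":[-0.12,0,0],"spin":0},{"translation":[-0.12,0,0],"spin":0}]' >/dev/null;python3 -c "
from h import *
st();jaw()"
python3 -m jog '[{"translation":[0,0,0],"spin":0},{"translation":[0,0,0],"spin":0},{"translation":[0,0,0],"spin":0},{"translation":[0,0,0],"spin":0},{"translation":[0,0,0],"spin":0},{"translation":[0,0,0],"spin":0}]' >/dev/null;python3 -c "
from h import *
st((-4,0,110));jaw()
p,_=snapshot('side');cv2.imwrite('pics/s2.png',cv2.resize(p[160:310,290:440],(450,450)))"
```

```text
t 18.23 clamp x -44.9 y 1.8 z 141.2 toolx 77.16deg F_cx -0.32 cy 0.11 z -0.89
jaw [ 63.1 216. ] cap [103.3 108. ]
t 19.02 clamp x -44.8 y 1.9 z 141.3 toolx 77.14deg F_cx 0.42 cy -0.66 z -0.57
need [-0.1359244  -0.00633102  0.10435404]
jaw [ 63.1 218. ] cap [103.3 107. ]
```

View pics/s2.png

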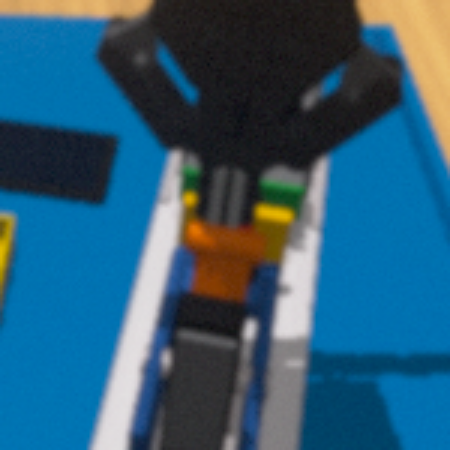

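The crop shows the trigger sprung back at (225,245) and the yellow jaw well forward, near the green cap. Clamping has held for over a second, so I'm moving to the button.

```bash
python3 -m jog '[{"translation":[-0.137,-0.006,0],"spin":0},{"translation":[-0.137,-0.006,0],"spin":0},{"translation":[-0.137,-0.006,0.06],"spin":0},{"translation":[-0.137,-0.006,0.11],"spin":0},{"translation":[-0.137,-0.006,0.11],"spin":0},{"translation":[-0.137,-0.006,0.11],"spin":0}]' >/dev/null;python3 -c "
from h import *
st((-4,0,102));jaw()"
for i in 1 2 3; do python3 -m jog '[{"translation":[0,0,0.01],"spin":0},{"translation":[0,0,0.02],"spin":0},{"translation":[0,0,0.02],"spin":0}]' >/dev/null;python3 -c "
from h import *
st();jaw()"; done
```

```text
t 19.88 clamp x -4.1 y 0.3 z 108.4 toolx 77.17deg F_cx -0.22 cy -0.82 z 0.87
need [-0.00020382 -0.00102918  0.02149718]
jaw None cap [103.3 114. ]
t 20.30 clamp x -3.7 y 0.1 z 102.2 toolx 77.14deg F_cx 0.47 cy 0.43 z 0.26
jaw None cap [103.3 113. ]
t 20.73 clamp x -3.7 y 0.4 z 96.9 toolx 77.15deg F_cx 1.01 cy -2.53 z 5.50
jaw [38.9 17. ] cap [103.1 124. ]
t 21.15 clamp x -3.8 y 0.8 z 93.8 toolx 77.17deg F_cx 2.86 cy -7.63 z 21.96
jaw [30. 34.] cap [103. 124.]
```

```bash
for i in 1 2; do python3 -m jog '[{"translation":[0,0,0],"spin":0},{"translation":[0,0,0],"spin":0},{"translation":[0,0,0],"spin":0},{"translation":[0,0,0],"spin":0},{"translation":[0,0,0],"spin":0},{"translation":[0,0,0],"spin":0},{"translation":[0,0,0],"spin":0},{"translation":[0,0,0],"spin":0}]' >/dev/null; done; python3 -c "
from h import *
st();jaw()"
python3 -m jog '[{"translation":[0,0,-0.08],"spin":0},{"translation":[0,0,-0.2],"spin":0},{"translation":[0,0,-0.4],"spin":0},{"translation":[0,0,-0.5],"spin":0},{"translation":[0,0,-0.5],"spin":0},{"translation":[0,0,-0.5],"spin":0}]' >/dev/null
python3 -m jog '[{"translation":[-0.8,0,0],"spin":0},{"translation":[-0.8,0,0],"spin":0},{"translation":[-0.8,0,0],"spin":0},{"translation":[-0.8,0,0],"spin":0},{"translation":[-0.8,0,0],"spin":0},{"translation":[-0.8,0,0],"spin":0}]'
python3 -c "
from h import *
st();p,_=snapshot('top');jaw(p);cv2.imwrite('pics/end.png',cv2.resize(p[170:370,100:400],(780,520)))"
```

```text
t 23.20 clamp x -3.8 y 0.8 z 93.8 toolx 77.16deg F_cx 1.76 cy -6.91 z 22.08
jaw [30. 33.] cap [103.1 123. ]
clock: 24.75
ee_pos: [453.6, -146.6, 238.4]
orientation: [-0.002, 0.782, 0.623, -0.0]
contact_force: [0.9, 0.3, 0.4]
opening: 0.005
grasp_force: 0.0
t 24.75 clamp x 235.7 y -0.9 z 238.4 toolx 77.10deg F_cx -0.44 cy 0.79 z 0.43
jaw [ 28.7 209. ] cap [103. 122.]
```

View pics/end.png

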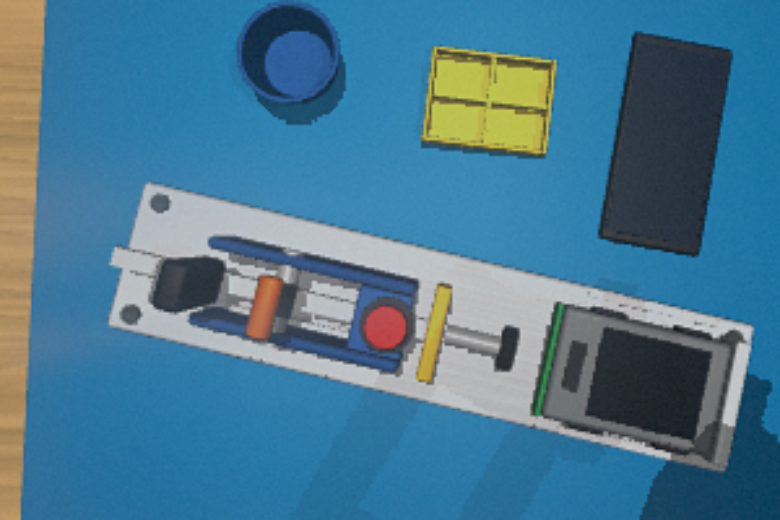

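The jaw is fully back (yellow plate at (434,335), measured 28.7 against 28.8 at the start). The green cap lies flat on the handheld at (548,358), and the trigger and button are up.

```bash
python3 -c "
from station import *
print(finish_job())"
```

```text
the job is handed in; nothing more can be done
None
```

The job is handed in, with no verdict returned. Four full strokes pushed the battery home, the nose then held it for over a second at about 20 to 21 N by trigger feel, and the release let the jaw slide fully back with the battery still home.

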